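Bring the glaze mill's filler cap to the top

TASK

The glaze mill has to be opened for filling, so its drum must stand with the big filler cap straight up, not the small drain plug opposite. Turn it by pushing the spokes of its star wheel round, one after another, with your fingertips or the outside of your fingers, and leave it with the cap pointing straight up. Do not close the fingers round a spoke, do not touch the drum or its fittings, and leave the things standing about where they are.

Things in the scene. Friction and masses are not known exactly. Their poses are not given: they have to be found in the camera images.
- mill: Stand of the glaze mill, fixed to the table: plywood board with two grey bearing trestles and a drip tray between them. Origin on the table under the machine (board from x -85 to +105 mm, y +-75 mm). Its x axis is the direction of the mill's level axle, from the star wheel (its spokes lie in the plane x = -100 mm) to the drum (x from -40 to +68 mm); z is up. The axle is 138 mm above the table, over y = 0. Trestles reach 166 mm above the table, at x = -58 and +86 mm.
- star_wheel (a joint): Turn of star wheel, axle and drum, which are one rigid piece, in rad: 0 (or any full turn) = filler cap straight up; it grows as the wheel turns about the stand's +x axis, that is clockwise for someone who faces the star wheel with the drum behind it. It can be turned on and on either way, against about 0.22 N m of seal friction (2 to 3 N at the balls), and stays where it is left.
- drum: Steel drum of the mill, 130 mm diameter, 108 mm long, on the same axle. Origin on the axle in the middle of the drum; its z axis points out through the filler cap: a black round ribbed cap 62 mm wide with a grip bar across it, its top 96 mm from the axle. Exactly opposite sits the drain plug, small (19 mm wide, brass) with a square head, its end 82 mm from the axle. Not to be touched.
- spoke_0: Spoke of the star wheel: straight 12 mm steel rod with a 24 mm black ball on its end. Origin on the wheel's axis, in the plane of the five spokes; its z axis runs out along the spoke (rod from 20 mm, ball centre at 100 mm, outermost point 112 mm), its x axis lies along the wheel's axis towards the drum. This one points the same way as the filler cap; the wheel is symmetric and nothing else marks it.
- spoke_1: Spoke of the star wheel: straight 12 mm steel rod with a 24 mm black ball on its end. Origin on the wheel's axis, in the plane of the five spokes; its z axis runs out along the spoke (rod from 20 mm, ball centre at 100 mm, outermost point 112 mm), its x axis lies along the wheel's axis towards the drum. It follows spoke_0 by 72 degrees in the sense of growing star_wheel.
- spoke_2: Spoke of the star wheel: straight 12 mm steel rod with a 24 mm black ball on its end. Origin on the wheel's axis, in the plane of the five spokes; its z axis runs out along the spoke (rod from 20 mm, ball centre at 100 mm, outermost point 112 mm), its x axis lies along the wheel's axis towards the drum. It follows spoke_0 by 144 degrees in the sense of growing star_wheel.
- spoke_3: Spoke of the star wheel: straight 12 mm steel rod with a 24 mm black ball on its end. Origin on the wheel's axis, in the plane of the five spokes; its z axis runs out along the spoke (rod from 20 mm, ball centre at 100 mm, outermost point 112 mm), its x axis lies along the wheel's axis towards the drum. It follows spoke_0 by 216 degrees in the sense of growing star_wheel.
- spoke_4: Spoke of the star wheel: straight 12 mm steel rod with a 24 mm black ball on its end. Origin on the wheel's axis, in the plane of the five spokes; its z axis runs out along the spoke (rod from 20 mm, ball centre at 100 mm, outermost point 112 mm), its x axis lies along the wheel's axis towards the drum. It follows spoke_0 by 288 degrees in the sense of growing star_wheel.
- glaze_pot_0: Loose bystander, to be left standing where it is: white pot with red press lid, 71 mm wide, 76 mm tall, on the wheel side of the mill. Origin under its centre.
- glaze_pot_1: Loose bystander, to be left standing where it is: white pot with blue press lid, 71 mm wide, 76 mm tall, next to the star wheel. Origin under its centre.
- slip_jar: Loose bystander, to be left standing where it is: glass jar with black lid, 63 mm wide, 94 mm tall. Origin under its centre.
- test_tile_1: Loose bystander, to be left standing where it is: flat dark green glaze tile, 40 x 60 x 9 mm. Origin under its centre.
- test_tile_2: Loose bystander, to be left standing where it is: flat sand-coloured glaze tile, 40 x 60 x 9 mm. Origin under its centre.
- brush_1: Loose bystander, to be left standing where it is: brush lying flat, 229 mm long, 12 mm thick, along its y axis. Origin under its centre.
- masking_tape: Loose bystander, to be left standing where it is: roll of tape lying flat, 98 mm wide, 25 mm tall. Origin under its centre.

How it is judged:
At the end, for the whole second after the job is handed in: The drum rests with its filler cap straight up (within 0.12 rad, about 7 degrees), and no bystander is more than 30 mm from where it stood (angle between drum's own z axis and vertical below 0.12 rad and velocity of joint star_wheel between -0.03 and 0.03 rad/s and distance of each of glaze_pot_0, glaze_pot_1, slip_jar, test_tile_1, test_tile_2, brush_1, masking_tape from where it was at the start of the episode below 0.03 m); the robot touches nothing.
It fails at once if a spoke is gripped: the fingers close round it (grasp point within 8 mm of the spoke's axis, in contact) instead of pushing it ((contact force between the fingers and spoke_0 above 0.5 N and x of the grasp point in the frame of spoke_0 between -0.008 and 0.008 m and y of the grasp point in the frame of spoke_0 between -0.008 and 0.008 m and z of the grasp point in the frame of spoke_0 between 0.02 and 0.115 m) or (contact force between the fingers and spoke_1 above 0.5 N and x of the grasp point in the frame of spoke_1 between -0.008 and 0.008 m and y of the grasp point in the frame of spoke_1 between -0.008 and 0.008 m and z of the grasp point in the frame of spoke_1 between 0.02 and 0.115 m) or (contact force between the fingers and spoke_2 above 0.5 N and x of the grasp point in the frame of spoke_2 between -0.008 and 0.008 m and y of the grasp point in the frame of spoke_2 between -0.008 and 0.008 m and z of the grasp point in the frame of spoke_2 between 0.02 and 0.115 m) or (contact force between the fingers and spoke_3 above 0.5 N and x of the grasp point in the frame of spoke_3 between -0.008 and 0.008 m and y of the grasp point in the frame of spoke_3 between -0.008 and 0.008 m and z of the grasp point in the frame of spoke_3 between 0.02 and 0.115 m) or (contact force between the fingers and spoke_4 above 0.5 N and x of the grasp point in the frame of spoke_4 between -0.008 and 0.008 m and y of the grasp point in the frame of spoke_4 between -0.008 and 0.008 m and z of the grasp point in the frame of spoke_4 between 0.02 and 0.115 m)).
It fails at once if the robot touches the drum, the filler cap or the drain plug (over 1 N) (contact force between any of the fingers, the arm and drum above 1 N).
It fails at once if a bystander is lifted or carried, or shifted by more than 30 mm (distance of any of glaze_pot_0, glaze_pot_1, slip_jar, test_tile_1, test_tile_2, brush_1, masking_tape from where it was at the start of the episode above 0.03 m).
It also fails if it takes over 54 s, if anything falls off the work surface, if the arm or the gripper's body presses on something with over 40 N, if the wrist force passes 120 N, or if a joint passes its speed limit or range.

ROBOT

A 7-joint arm with a two-finger parallel gripper is mounted at the origin on the work surface; the furniture and walls round the work are solid. World frame = base frame: x ahead of the robot, y to its left, z up, the work surface at z = 0. Lengths are in m, angles in rad, forces in N, time in s.
With the tool pointing down it reaches from about 0.35 to 0.9 m from the base axis. Payload 8.1 kg.
Tool frame: the origin (TCP) lies at the very end of the fingers, on their centre line; the grasp point (between the pads) lies 19 mm behind it (arm.tcp_to_grasp is the z of the grasp point in the tool frame, in m); z points along the fingers, y is the line along which they close (so a half turn about z gives the same grasp; the last joint's range is limited). The gripper opens to 92 mm and grips with 3 to 60 N. Pads are 19 mm wide; open, the fingers measure 130 mm over their backs; the gripper's body (75 mm by 190 mm) begins 47 mm behind the grasp point.
Start: joints at [1.176, 0.434, 0.025, 1.573, -0.012, 1.134, -0.075], TCP at [0.18, -0.599, 0.227] pointing down, gripper open.
Joint ranges: [-2.62, 2.62], [-0.44, 2.09], [-1.27, 1.32], [0.08, 2.57], [-1.32, 4.46], [0.12, 2], [-2.74, 2.74]. Speed limits (rad/s): [2.22, 2.22, 3.01, 3.01, 3.14, 3.14, 3.14].

INTERFACE

Orientations are given as a rotation vector (axis times angle).
In Python, from cell import readout, vision, sign_off, arm gives the robot as it stands. The module is installed in compiled form; this text tells all that it offers.
- The arm moves only by the shell command python3 -m creep 'ROWS' [FORCE]. ROWS is JSON, a list of rows, each a list of 5 numbers: the shift along the tool's x, y, z in units of 4 cm (1.0 is 4 cm), then the turn about the tool's z in units of 4 degrees (1.0 is 4 degrees), then the opening, from 0 (shut) to 1 (fully open). A call has 1 to 12 rows; each row shifts and turns the commanded pose from where the row before left it, along the tool's axes as they then stand; what a row does not reach is not made up. A row lasts 1/8 s, in which the tool goes at most 62.5 mm and 10.7 degrees, less where a joint would pass 70% of its speed; a pose out of reach is approached as far as the arm can. A call with a number of a shift or a turn outside -1 to 1 is refused whole. A call with a gripper value outside its range is refused whole. The fingers move at their own pace and stop on an object; FORCE is the grip in N (left out, the last holds). Time passes only in rows, so rows that do not move let the fingers close. It gives the time, the measured TCP pose, the force, the opening and the grip force at its end, in the units of the state.
- readout.observe(): the state, without advancing time (a new reading comes with each control period).
- vision.get_image(name): name is "scene" or "top"; returns a dict with "pixels" (480x640x3 uint8, blue, green, red), "z_map" (480x640 float32, m along the optical axis (not along the pixel's ray), 0 where there is no reading), "camera_matrix" (3x3 intrinsics, pixels), "k1" (the pictures are not rectified: a ray, as slopes to the right and down, at radius r is drawn at 1 + k1 r^2 times it, then the intrinsics apply), "position" and "rotation" of the camera in the world. Camera axes: x right, y up, looking along -z (the intrinsics and any distortion apply to the point x, -y, -z); pixel columns grow to the right and rows downward; lengths in m; the calibration is good to about 2 mm. A picture is of the moment at which its call begins.
- sign_off(): hands the job in; it is judged then, once.
The state is a dict: "clock": time; "joints": joint angles; "dq": joint speeds; "joint_efforts": joint torques, N m; "position": TCP position; "ee_rot": TCP orientation; "force": force on the tool from outside, world axes, zero at the start; "ft_torque": the same for the moment, N m; "width": opening from 0.0 (shut) to 1.0 (fully open); "gripper_force": force on a finger pad.
Only numpy, scipy, OpenCV 4.12 (cv2) and the standard library are available. Lean on these libraries where they do the work, as an engineer would, in place of code of your own. Each camera call takes 0.05 s, during which the arm holds its last target. There are 200 camera calls.

## Working session

There is one attempt and no reset: what is moved stays moved. The work goes in short steps, Python scripts to look and compute and a shell command to move; the robot and the scene stay as the last step left them, time stands still between calls to the robot, and variables do not carry over. Pictures are saved under pics/ and viewed, at most 10 in all, crops included, and the job is handed in when it is done.

```bash
mkdir -p pics
cat > h.py <<'E'
import numpy as np, cv2
from cell import readout, vision, sign_off, arm
def grab(n,f=None):
    im=vision.get_image(n)
    if f: cv2.imwrite('pics/'+f,im['pixels'])
    return im
def points(im):
    K=np.array(im['camera_matrix']);k=im['k1']
    v,u=np.mgrid[0:480,0:640].astype(float)
    p=cv2.undistortPoints(np.stack([u.ravel(),v.ravel()],1)[:,None],K,np.array([k,0,0,0.]))[:,0]
    z=im['z_map'].ravel()
    c=np.stack([p[:,0]*z,-p[:,1]*z,-z],1)
    W=c@np.array(im['rotation']).T+np.array(im['position'])
    W[z==0]=np.nan
    return W.reshape(480,640,3)
E
python3 - <<'E'
from h import *
for n in('scene','top'):
    im=grab(n,n+'0.png'); print(n,np.array(im['position']).round(3),np.array(im['rotation']).round(3).tolist(),im['k1'])
    np.save(n+'0.npy',points(im))
s=readout.observe();print(s['position'],s['ee_rot'],s['clock'],s['width'],arm.tcp_to_grasp)
E
```

```text
scene [-0.038  0.664  0.628] [0.457, -1.141, -2.174] 0.00502867829498894Traceback (most recent call last):
  File "<stdin>", line 4, in <module>
  File "h.py", line 13, in points
    W=c@np.array(im['rotation']).T+np.array(im['position'])
      ~~~~~~~~~~~~~~~~~~~~~~~~~~~~^~~~~~~~~~~~~~~~~~~~~~~~~
ValueError: operands could not be broadcast together with shapes (307200,) (3,)
```

View pics/scene0.png

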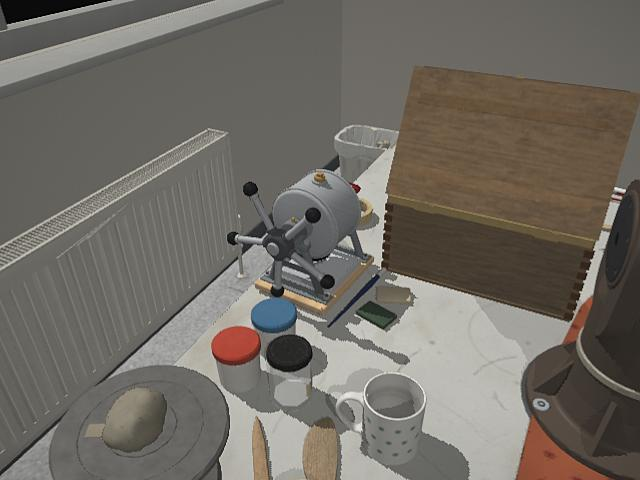

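The scene view shows the mill at about (310,230) with the brass plug on top at (320,177). The star wheel hub is at (277,243), with balls at (250,188), (313,215), (327,282), (277,291) and (232,238). The pots stand in front of it.

```bash
sed -i "s/np.array(im\['rotation'\]).T/cv2.Rodrigues(np.array(im['rotation'],float))[0].T/" h.py
python3 - <<'E'
from h import *
for n in('scene','top'):
    im=grab(n,n+'0.png'); print(n,np.array(im['position']).round(3),np.array(im['rotation']).round(3).tolist(),im['k1'])
    W=points(im);np.save(n+'0.npy',W)
    if n=='scene':
        for u,v in [(250,188),(313,215),(327,282),(277,291),(232,238),(277,243),(320,177),(237,343),(274,313),(290,350),(376,315),(393,294),(350,305),(220,190),(300,20),(460,250)]:
            print(u,v,np.nanmedian(W[v-2:v+3,u-2:u+3].reshape(-1,3),0).round(3))
s=readout.observe();print(s['position'],s['ee_rot'],s['clock'],s['width'],arm.tcp_to_grasp)
E
```

```text
scene [-0.038  0.664  0.628] [0.457, -1.141, -2.174] 0.00502867829498894
250 188 [0.55  0.179 0.232]
313 215 [0.435 0.16  0.219]
327 282 [0.412 0.156 0.105]
277 291 [0.51  0.173 0.045]
232 238 [0.598 0.189 0.124]
277 243 [0.498 0.177 0.152]
320 177 [0.516 0.055 0.214]
237 343 [0.437 0.322 0.077]
274 313 [0.446 0.241 0.077]
290 350 [0.357 0.293 0.094]
376 315 [0.37  0.076 0.009]
393 294 [0.381 0.01  0.009]
350 305 [0.422 0.083 0.008]
220 190 [ 1.365 -0.357 -0.271]
300 20 [ 1.714 -1.146  0.121]
460 250 [ 0.311 -0.081  0.09 ]
top [0.315 0.1   1.25 ] [0.118, -0.147, -1.567] -0.16150903379871565
[ 0.17961794 -0.59822717  0.22612825] [-3.10708016e+00 -4.56375218e-01  4.75115806e-04] 0.15 0.9988080921787897 -0.0188
```

View pics/top0.png

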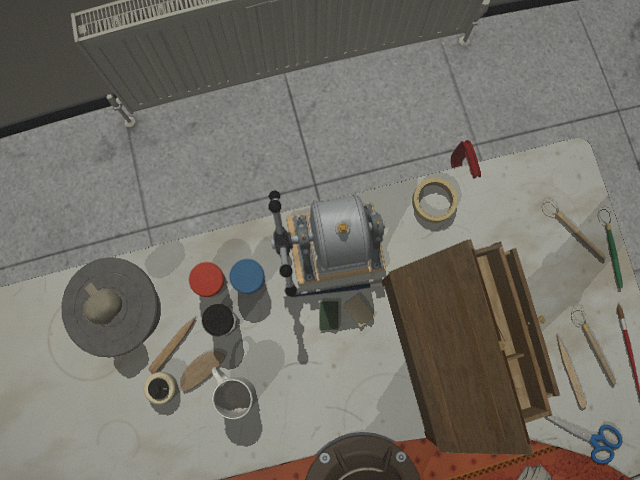

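The top view shows the plug at (343,228), so the cap points down. The wheel balls lie along x≈275–290 px, the chest is on the right, and the arm is out of view. Next I work out the wheel geometry.

```bash
cat >> h.py <<'E'
def balls(im,W,ctr=None,nrm=None):
    """ball centres: dark compact blobs near the wheel"""
    m=(im['pixels'].max(2)<60)&(W[...,1]>.12)&(W[...,1]<.215)&(W[...,0]>.36)&(W[...,0]<.63)&(W[...,2]>.02)&(W[...,2]<.26)
    n,l,st,c=cv2.connectedComponentsWithStats(cv2.morphologyEx(m.astype(np.uint8),cv2.MORPH_OPEN,np.ones((3,3))))
    out=[]
    for i in range(1,n):
        if st[i,4]<50: continue
        P=W[l==i];P=P[np.isfinite(P[:,0])]
        r=P-np.array(im['position']);d=np.linalg.norm(r,axis=1)
        near=P[np.argsort(d)[:max(5,len(d)//4)]].mean(0)
        q=near-np.array(im['position']);q/=np.linalg.norm(q)
        out.append(np.r_[c[i],st[i,4],near+q*.011])
    return np.array(out)
E
python3 - <<'E'
from h import *
im=grab('scene');W=points(im);B=balls(im,W);print(B.round(3))
C=B[:,3:]
# vertical plane fit
A=np.polyfit(C[:,0],C[:,1],1);t=np.array([1,A[0]])/np.hypot(1,A[0]);print('mill y dir',t,'yaw',np.degrees(np.arctan2(t[1],t[0])))
from scipy.optimize import least_squares
s=np.c_[C[:,0]*t[0]+C[:,1]*t[1],C[:,2]]
f=least_squares(lambda p:np.hypot(s[:,0]-p[0],s[:,1]-.138)-.1,[s[:,0].mean()]);s0=f.x[0]
n=np.array([-t[1],t[0]]);off=(C[:,:2]@n).mean();print('hub',t*s0+n*off,f.fun.round(4))
print('elev from far side (mill +y), deg',np.degrees(np.arctan2(s[:,1]-.138,s[:,0]-s0)).round(1))
Wt=np.load('top0.npy')
v=(Wt[...,1]<0)&(Wt[...,1]>-.45)&(Wt[...,0]>.0)&(Wt[...,0]<.7)&(Wt[...,2]<.6);print('max chest z',np.nanmax(Wt[v][:,2]))
for u,v in [(343,228)]: print(Wt[v,u])
E
```

```text
[[2.49671e+02 1.88634e+02 1.61000e+02 5.57000e-01 1.74000e-01 2.25000e-01]
 [3.12551e+02 2.15043e+02 1.87000e+02 4.42000e-01 1.54000e-01 2.13000e-01]
 [2.75924e+02 2.31924e+02 9.20000e+01 5.12000e-01 1.65000e-01 1.56000e-01]
 [2.31012e+02 2.37791e+02 8.60000e+01 6.05000e-01 1.84000e-01 1.19000e-01]
 [2.85107e+02 2.52207e+02 4.10000e+02 4.96000e-01 1.66000e-01 1.45000e-01]
 [3.27062e+02 2.81685e+02 1.62000e+02 4.18000e-01 1.49000e-01 9.90000e-02]
 [2.76903e+02 2.91914e+02 9.30000e+01 5.17000e-01 1.68000e-01 3.80000e-02]]
mill y dir [0.98382516 0.17913141] yaw 10.31917108239199
hub [0.54735888 0.17320797] [-0.0122  0.031  -0.0594 -0.0388 -0.0476  0.0371  0.0043]
elev from far side (mill +y), deg [  84.   144.9  153.3  -18.1  172.8 -163.6 -107.1]
max chest z 0.37048464499629474
[0.52004726 0.04804492 0.21744119]
```

Without the hub blobs, the fit gives:
- **Hub:** (0.508, 0.166, 0.139), mill y direction at yaw 10.3°.
- **Spokes:** elevations 60°, 132°, 204°, 276° and 348°, measured from the far side.
- **Cap:** its spoke is at 276°, so the wheel needs +174°, pushing the top spokes toward the robot.

The first move lifts the tool, aligns its yaw and shuts the fingers.

```bash
python3 -m creep '[[0,0,-1,0.8,0],[0,0,-1,0.8,0],[0,0,-1,0,0],[0,0,-1,0,0],[0,0,-1,0,0],[0,0,-1,0,0],[0.5,-0.6,0,0,0],[0.77,-0.98,0,0,0],[0.77,-0.98,0,0,0],[0.77,-0.98,0,0,0],[0.77,-0.98,0,0,0],[0.77,-0.98,0,0,0]]'
```

```text
clock: 1.7
position: [0.312, -0.3494, 0.4667]
ee_rot: [3.129, 0.282, 0.0]
force: [0.5, -0.6, 0.5]
width: 0.002
gripper_force: 0.0
```

```bash
python3 -m creep '[[0.77,-0.98,0,0,0],[0.77,-0.98,0,0,0],[0.77,-0.98,0,0,0],[0.77,-0.98,0,0,0],[0.77,-0.98,0,0,0],[0.77,-0.98,0,0,0],[0.77,-0.98,0,0,0],[0.77,-0.98,0,0,0],[0.77,-0.98,0,0,0],[0.77,-0.98,0,0,0],[0.77,-0.98,0,0,0],[0,0,0,0,0]]'
```

```text
clock: 3.2
position: [0.5679, 0.1379, 0.4651]
ee_rot: [-3.126, -0.291, 0.004]
force: [1.0, 0.0, -0.1]
width: 0.004
gripper_force: 0.0
```

Run:
```python
from h import *
s=readout.observe();p=np.array(s['position'])
t=np.array([.9838,.1791]);a=np.array([.1791,-.9838]);d=p[:2]-[.508,.166]
print('s',d@t,'axial',d@a,'z',p[2])
im=grab('scene','s1.png')
```

```text
s 0.053878940189777236 axial 0.038372050260562986 z 0.4651487782840595
```

View pics/s1.png

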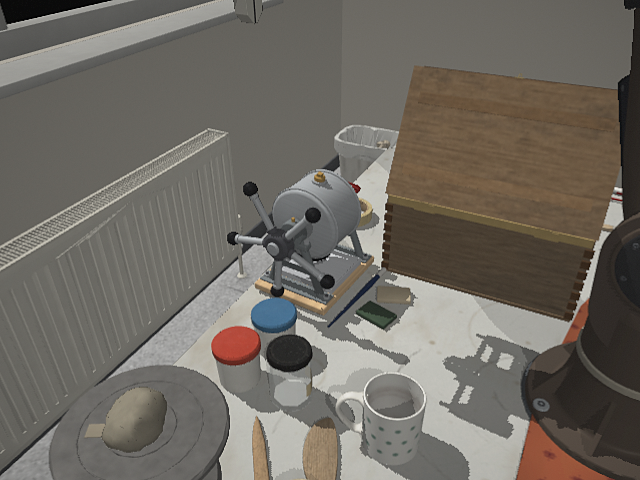

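The scene is unchanged. The gripper is above the view, at about (248,10). I shift it to the entry point and descend.

```bash
python3 -m creep '[[0.5,-0.6,0,0,0],[0.5,-0.6,0,0,0],[0,0,0.9,0,0],[0,0,0.9,0,0],[0,0,0.9,0,0],[0,0,0,0,0],[0,0,0,0,0]]'
cat > st.py <<'E'
from h import *
s=readout.observe();p=np.array(s['position'])
t=np.array([.9838,.1791]);a=np.array([.1791,-.9838]);d=p[:2]-[.508,.166]
print('s %.4f axial %.4f z %.4f'%(d@t,d@a,p[2]),'F',np.round(s['force'],1))
im=grab('scene');W=points(im);B=balls(im,W)
for b in B:
    d=b[3:5]-[.508,.166];r=np.hypot(d@t,b[5]-.139)
    if .08<r<.12: print('e %.1f r %.3f axial %.3f'%(np.degrees(np.arctan2(b[5]-.139,d@t)),r,d@a))
E
python3 st.py
```

```text
clock: 4.12
position: [0.599, 0.1877, 0.3606]
ee_rot: [-3.129, -0.281, -0.003]
force: [-0.6, -0.5, -0.0]
width: 0.005
gripper_force: 0.0
s 0.0934 axial -0.0051 z 0.3606 F [-0.6 -0.5 -0. ]
e 60.3 r 0.100 axial 0.001
e 132.4 r 0.100 axial 0.000
e -12.1 r 0.100 axial -0.000
e -156.6 r 0.100 axial 0.001
e -85.0 r 0.101 axial -0.000
```

```bash
python3 -m creep '[[0,-0.12,0.8,0,0],[0,0,0.8,0,0],[0,0,0.8,0,0],[0,0,0.8,0,0],[0,0,0.5,0,0],[0,0,0.34,0,0],[0,0,0,0,0],[0,0,0,0,0],[-0.3,0,0,0,0],[-0.3,0,0,0,0],[-0.3,0,0,0,0],[0,0,0,0,0]]'; python3 st.py
```

```text
clock: 5.68
position: [0.5612, 0.1865, 0.1978]
ee_rot: [3.128, 0.283, 0.001]
force: [0.6, 0.3, 0.3]
width: 0.003
gripper_force: 0.0
s 0.0560 axial -0.0106 z 0.1978 F [0.6 0.3 0.3]
e 71.1 r 0.100 axial 0.001
e 143.3 r 0.100 axial 0.001
e -1.1 r 0.100 axial 0.000
e -145.5 r 0.101 axial 0.001
e -73.5 r 0.101 axial -0.001
```

```bash
python3 -m creep '[[-0.3,0,0,0,0],[-0.3,0,0,0,0],[-0.3,0,0,0,0],[-0.3,0,0,0,0],[-0.3,0,0,0,0],[-0.3,0,0,0,0],[-0.3,0,0,0,0],[-0.3,0,0,0,0],[-0.2,0,0,0,0],[0,0,0,0,0]]'; python3 st.py
```

```text
clock: 6.98
position: [0.4588, 0.1678, 0.197]
ee_rot: [3.128, 0.283, -0.001]
force: [0.7, 1.2, 1.1]
width: 0.004
gripper_force: 0.6
s -0.0481 axial -0.0106 z 0.1970 F [0.7 1.2 1.1]
e 135.4 r 0.100 axial 0.000
e -8.7 r 0.100 axial -0.000
e -153.0 r 0.100 axial 0.000
e -82.0 r 0.101 axial -0.000
```

The first stroke worked: the pushed spoke is now at 135°. I lift out, go back over the next spoke and push again.

```bash
python3 -m creep '[[0.2,0,-0.6,0,0],[0,0,-0.8,0,0],[0,0,-0.5,0,0],[0.6,0,0,0,0],[0.8,0,0,0,0],[0.8,0,0,0,0],[0.8,0,0,0,0],[0.4,0,0,0,0],[0,0,0.6,0,0],[0,0,0.8,0,0],[0,0,0.5,0,0],[0,0,0,0,0]]'; python3 st.py
```

```text
clock: 8.52
position: [0.5999, 0.1925, 0.1949]
ee_rot: [3.127, 0.282, -0.008]
force: [0.7, 0.1, 0.3]
width: 0.005
gripper_force: 0.0
s 0.0952 axial -0.0096 z 0.1949 F [0.7 0.1 0.3]
e 63.4 r 0.099 axial 0.001
e 135.5 r 0.100 axial 0.000
e -9.3 r 0.100 axial -0.000
e -153.1 r 0.101 axial 0.000
e -81.9 r 0.102 axial -0.001
```

```bash
python3 -m creep '[[-0.3,0,-0.05,0,0],[-0.3,0,0,0,0],[-0.3,0,0,0,0],[-0.3,0,0,0,0],[-0.3,0,0,0,0],[-0.3,0,0,0,0],[-0.3,0,0,0,0],[-0.3,0,0,0,0],[-0.3,0,0,0,0],[-0.3,0,0,0,0],[-0.3,0,0,0,0],[-0.3,0,0,0,0]]'; python3 -m creep '[[0,0,0,0,0],[0.2,0,-0.6,0,0],[0,0,-0.8,0,0],[0,0,-0.5,0,0],[0.6,0,0,0,0],[0.8,0,0,0,0],[0.8,0,0,0,0],[0.8,0,0,0,0],[0.4,0,0,0,0],[0,0,0,0,0]]'; python3 st.py
```

```text
clock: 10.07
position: [0.4595, 0.1683, 0.199]
ee_rot: [-3.128, -0.283, -0.002]
force: [9.0, 2.2, -5.3]
width: 0.003
gripper_force: 4.5
clock: 11.32
position: [0.6014, 0.1934, 0.2737]
ee_rot: [3.128, 0.282, -0.005]
force: [-0.5, -0.2, 0.1]
width: 0.002
gripper_force: 0.0
s 0.0968 axial -0.0102 z 0.2737 F [-0.5 -0.2  0.1]
e 63.9 r 0.100 axial 0.001
e 135.8 r 0.101 axial 0.001
e -8.3 r 0.100 axial -0.001
e -152.0 r 0.101 axial -0.001
e -81.4 r 0.101 axial -0.000
```

Spoke 0 is now at 64°. I descend and make the last push, to s≈24 mm.

```bash
python3 -m creep '[[0,0,0.6,0,0],[0,0,0.8,0,0],[0,0,0.5,0,0],[0,0,0,0,0],[-0.25,0,0,0,0],[-0.25,0,0,0,0],[-0.25,0,0,0,0],[-0.25,0,0,0,0],[-0.25,0,0,0,0],[-0.25,0,0,0,0],[-0.25,0,0,0,0],[0,0,0,0,0]]'; python3 st.py
```

```text
clock: 12.88
position: [0.531, 0.1807, 0.1987]
ee_rot: [3.128, 0.283, -0.004]
force: [1.2, 0.4, 0.2]
width: 0.006
gripper_force: 0.0
s 0.0252 axial -0.0104 z 0.1987 F [1.2 0.4 0.2]
e 89.6 r 0.100 axial 0.001
e 17.0 r 0.100 axial 0.001
e 160.7 r 0.101 axial 0.000
e -55.5 r 0.101 axial -0.001
e -127.8 r 0.101 axial 0.001
```

The spokes average about 89°. I back away and check.

```bash
python3 -m creep '[[0.4,0,0,0,0],[0.3,0,-0.3,0,0],[0,0,-0.8,0,0],[0,0,-0.9,0,0],[0,0,-0.9,0,0],[0,0,-0.9,0,0],[0,0,-0.5,0,0],[0,0,0,0,0],[0,0,0,0,0]]'; python3 st.py; python3 -c "
from h import *
grab('scene','s2.png')"
```

```text
clock: 14.05
position: [0.5598, 0.1858, 0.3696]
ee_rot: [3.128, 0.282, -0.004]
force: [-0.4, 0.1, -0.1]
width: 0.003
gripper_force: 0.0
s 0.0545 axial -0.0102 z 0.3696 F [-0.4  0.1 -0.1]
e 88.9 r 0.100 axial 0.001
e 16.6 r 0.099 axial 0.000
e 161.5 r 0.100 axial -0.000
e -54.9 r 0.101 axial -0.001
e -127.4 r 0.100 axial 0.001
```

View pics/s2.png

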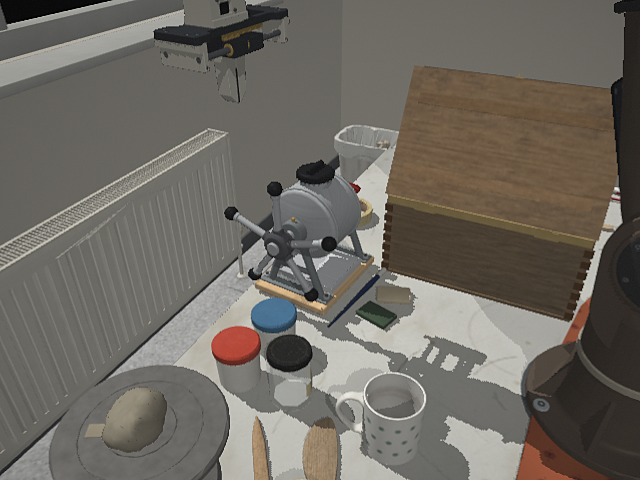

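The black cap is on top at (316,174), the top ball is at (274,188), the bystanders haven't moved and the gripper is clear at (230,80). Handing in.

```bash
python3 -c "
from cell import sign_off
print(sign_off())"
```

```text
the job is handed in; nothing more can be done
None
```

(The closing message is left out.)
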